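# Nudge the capsule plate onto its locating pins

### The job

The clear capsule plate with the white frame is lying askew on the capsule filler's dark metal bed, propped up on the two locating pins. With the fingertips only, nudge it sideways until its two holes drop over the two pins and it lies flat on the bed, then take the hand away. Do not pick the plate up, and leave the jar, its lid, the tamper and the spatula alone.

Things in the scene. Friction and masses are not known exactly. Their poses are not given: they have to be found in the camera images.
- bed: Capsule filler bed, a dark steel slab on four rubber feet, fixed to the counter: 270 (x) by 240 (y) mm, flat top 30 mm above the counter. Origin: centre of its underside, at counter height; its x axis points to the side that carries the pins, z up.
- pin_left (a point): Foot of the left locating pin, on the bed's top face, at x = +50, y = +65 mm in the bed's frame. The pin is brass, 10 mm in diameter and 9.5 mm tall, with a half-round top.
- pin_right (a point): Foot of the right locating pin, the same, at x = +50, y = -65 mm in the bed's frame.
- plate: Loose plate, about 0.4 kg: clear acrylic 180 x 180 x 6 mm with a white frame flush with its outer edge (8 mm wide, top 22 mm above the underside); its dots are only capsule seats. Origin: centre of its underside; x towards the edge nearer the holes. At the start its -x edge rests on the bed and its underside, +x of the holes, on the pin tips, sloping about 3.5 degrees; it slides easily.
- hole_left (a point): Centre of the plate's left locating hole, at its underside, at x = +30, y = +65 mm in the plate's frame; a through hole 13 mm in diameter, its rim marked by a white ring. It belongs over the left pin.
- hole_right (a point): Centre of the right locating hole, the same, at x = +30, y = -65 mm in the plate's frame. It belongs over the right pin.
- jar: Bystander: open clear jar of capsules, 92 mm across, 125 mm tall, upright on the counter beside the bed. Origin: centre of its underside.
- jar_lid: Bystander: white screw lid of the jar, 94 mm across, 19 mm tall, flat on the counter beside the bed. Origin: centre of its underside.
- tamper: Bystander: tamper, an aluminium plate 110 by 90 by 12 mm with an upright black knob, 58 mm tall in all, on the counter beside the bed. Origin: centre of its underside.
- spatula: Bystander: steel spatula with a wooden handle, 190 mm long, lying on the counter beside the bed.
- seat (a point): Where the plate's origin belongs: on the bed's top at x = +20, y = 0 mm in the bed's frame, the plate's axes then parallel to the bed's. At the start the plate is 20 to 40 mm short of it along the bed's x, up to 18 mm off along y and up to 0.12 rad turned.

How it is judged:
At the end, for the whole second after the job is handed in: Both holes are over their own pins (centres within 3.5 mm), the plate lies flat on the bed (holes and centre of the underside within 2 mm of its top, tilt under 0.02 rad) and is at rest (horizontal distance between hole_left and pin_left below 0.0035 m and horizontal distance between hole_right and pin_right below 0.0035 m and z of each of hole_left, hole_right, plate in the frame of bed below 0.032 m and angle between plate's own z axis and vertical below 0.02 rad and linear speed of plate below 0.01 m/s); the robot touches nothing.
It fails at once if the plate is lifted (its centre more than 18 mm above the bed's top, or tilted more than 0.2 rad) (z of plate in the frame of bed above 0.048 m or angle between plate's own z axis and vertical above 0.2 rad).
It fails at once if the jar, lid, tamper or spatula is moved more than 20 mm (distance of any of jar, jar_lid, tamper, spatula from where it was at the start of the episode above 0.02 m).
It fails at once if the jar is tipped (angle between jar's own z axis and vertical above 0.35 rad).
It fails at once if the plate is pushed with the arm or the gripper's body instead of the fingers (contact force between the arm and plate above 3 N).
It also fails if it takes over 48 s, if anything falls off the work surface, if the arm or the gripper's body presses on something with over 40 N, if the wrist force passes 120 N, or if a joint passes its speed limit or range.

### The arm

A 7-joint arm with a two-finger parallel gripper is mounted at the origin on the work surface. World frame = base frame: x ahead of the robot, y to its left, z up, the work surface at z = 0. Lengths are in m, angles in rad, forces in N, time in s.
With the tool pointing down it reaches from about 0.35 to 0.9 m from the base axis. Payload 7.2 kg.
Tool frame: the origin (TCP) lies at the very end of the fingers, on their centre line; the grasp point (between the pads) lies 19 mm behind it; z points along the fingers, x is the direction in which the jaws open and shut, and the axes are right-handed (so a half turn about z gives the same grasp; the last joint's range is limited). The gripper opens to 88 mm and grips with 3 to 60 N. Pads are 20 mm wide; open, the fingers measure 115 mm over their backs; the gripper's body (75 mm by 178 mm) begins 61 mm behind the grasp point.
Start: joints at [-1.386, 0.411, -0.013, 1.596, 0.006, 1.134, -0.082], TCP at [0.156, 0.605, 0.223] pointing down, gripper open.
Joint ranges: [-2.95, 2.95], [-0.29, 1.99], [-1.47, 1.44], [0.14, 2.54], [-1.03, 4.17], [0.13, 1.85], [-2.86, 2.86]. Speed limits (rad/s): [2.39, 2.39, 3.01, 3.01, 3.14, 3.14, 3.14].

### API

Orientations are given as a rotation vector (axis times angle).
In Python, from rig import robot gives the robot as it stands. Calls block until the motion is done:
- robot.move_to(position, orientation): joint-space move of the TCP to a pose.
- robot.servo_line(position, feed=0.15, orientation=None, contact_N=None): straight line of the TCP; orientation=None keeps the orientation; feed is the mean speed in m/s. With contact_N (N) it stops when the force on the tool has changed by that much, and returns True; else False.
- robot.move_joints(angles): joint-space move.
- robot.open_gripper() and robot.close_gripper(grip_force=None): open the fingers fully, or close them until they stop; grip_force is the grip in N (None keeps the last).
- robot.hold(seconds).
- robot.inverse_kinematics(position, orientation): joint angles nearest the present ones, or None.
- robot.snapshot(name): name is "scene" or "top" or "wrist"; returns a dict with "color" (480x640x3 uint8, blue, green, red), "vfov" (degrees; the focal length in pixels is half the picture's height over the tangent of half this angle, whatever the lens; pixels are square), "cx", "cy" (the principal point, pixels), "extrinsics" (4x4, takes a point from world to camera coordinates). Camera axes: x right, y down, z forward; pixel columns grow to the right and rows downward; lengths in m; the calibration is good to about 2 mm. A picture is of the moment at which its call begins. There is no depth.
A pose or a line that the arm cannot do raises robot.MotionError and nothing moves.
- robot.close_job(): hands the job in, once; it reports no verdict.
Readings, each from a call of its own:
- robot.get_clock(): time.
- robot.get_joints(): joint angles.
- robot.get_qvel(): joint speeds.
- robot.get_tau(): joint torques, N m.
- robot.get_ee_pos(): TCP position.
- robot.get_tool_rot(): TCP orientation.
- robot.get_contact_force(): force on the tool from outside, world axes, zero at the start.
- robot.get_ft_torque(): the same for the moment, N m.
- robot.get_grip_width(): finger opening in m.
Only numpy, scipy, OpenCV 4.12 (cv2) and the standard library are available. Lean on these libraries where they do the work, as an engineer would, in place of code of your own. Each camera call takes 0.05 s, during which the arm holds its last target. There are 200 camera calls.

## Working session

There is one attempt and no reset: what is moved stays moved. The work goes in short steps, each a Python script; the robot and the scene stay as the last script left them, time stands still between calls to the robot, and variables do not carry over. Pictures are saved under pics/ and viewed, about 8 in all and at most 12, crops included, and the job is handed in when it is done.

```bash
mkdir -p pics; ls
python3 - <<'E'
from rig import robot
import cv2, numpy as np
for n in("top","scene"):
    s=robot.snapshot(n); cv2.imwrite(f"pics/{n}0.png",s["color"])
    E=s["extrinsics"]; print(n,s["vfov"],s["cx"],s["cy"],np.round(E,4).tolist(), "cam",np.round(-E[:3,:3].T@E[:3,3],3))
print(robot.get_tool_rot(),robot.get_clock())
E
```

```text
pics
top 44.820048034366614 311.5178642055819 235.92097238461795 [[0.0264, -0.9996, 0.01, 0.0072], [-0.9835, -0.0277, -0.1788, 0.5207], [0.179, -0.0051, -0.9838, 1.3544], [0.0, 0.0, 0.0, 1.0]] cam [0.27  0.029 1.425]
scene 50.74803664784207 316.75886706979566 237.486510338703 [[-0.5031, 0.8642, 0.0063, 0.2169], [0.4963, 0.2949, -0.8165, -0.215], [-0.7075, -0.4077, -0.5773, 1.4753], [0.0, 0.0, 0.0, 1.0]] cam [1.26  0.477 0.675]
[ 2.48298675e+00  1.92321484e+00 -1.63146318e-03] 0.1
```

View pics/top0.png

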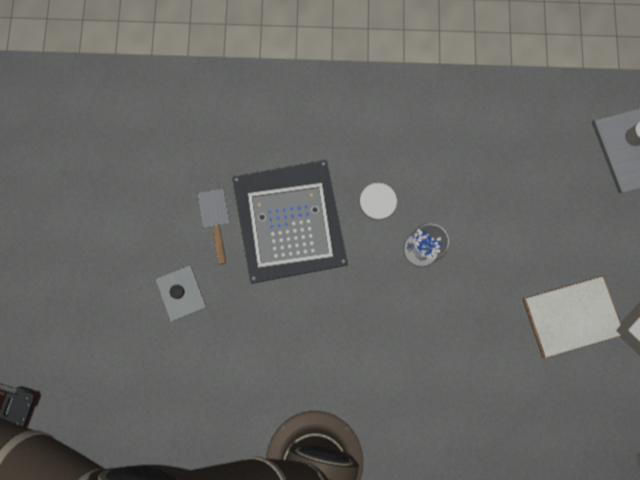

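View pics/scene0.png

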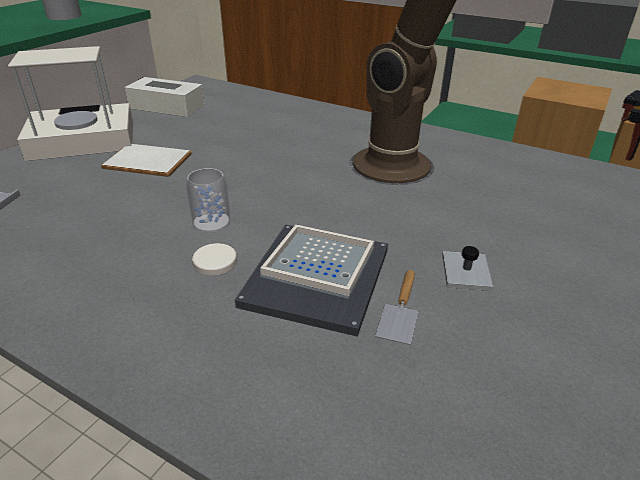

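The top view shows the bed with corners at about (234,178), (326,161), (346,264) and (252,282). The plate's holes are near (262,217) and (315,210), with the brass pins showing through above them at about (259,204) and (311,195). The scene view agrees, and the bystanders are clear of the bed. The pixels are coarse, so I'll take a close look with the wrist camera next.

```bash
cat > h.py <<'E'
from rig import robot
import cv2, numpy as np
from scipy.spatial.transform import Rotation as R
def ray(s,px,z):
    E=s["extrinsics"]; f=240/np.tan(np.radians(s["vfov"]/2)); px=np.atleast_2d(px).astype(float)
    d=np.c_[(px[:,0]-s["cx"])/f,(px[:,1]-s["cy"])/f,np.ones(len(px))]@E[:3,:3]
    c=-E[:3,:3].T@E[:3,3]; z=np.broadcast_to(z,len(px))
    return (c+d*((z-c[2])/d[:,2])[:,None])[:,:2]
def down(a): # tool down, tool x at heading a
    x=np.array([np.cos(a),np.sin(a),0]); z=np.array([0,0,-1.]); return R.from_matrix(np.c_[x,np.cross(z,x),z]).as_rotvec()
E
python3 - <<'E'
from h import *
s=robot.snapshot("top")
c=ray(s,[(234,178),(326,161),(346,264),(252,282)],.03); m=c.mean(0)
ax=c[0]+c[1]-c[2]-c[3]; yaw=np.arctan2(ax[1],ax[0]); print(c,m,yaw)
robot.move_to([m[0]-.02,m[1],.38],down(yaw+np.pi/2))
s=robot.snapshot("wrist"); cv2.imwrite("pics/w1.png",s["color"]); np.save("w1.npy",s,allow_pickle=True)
E=s["extrinsics"]; print(robot.get_clock(),robot.get_ee_pos(),-E[:3,:3].T@E[:3,3],s["vfov"])
E
```

```text
[[ 0.6638068   0.21724877]
 [ 0.71439    -0.00979607]
 [ 0.45674287 -0.06382303]
 [ 0.40696288  0.16116275]] [0.56047564 0.0761981 ] 0.21084225906497087
2.5917 [0.54035756 0.07719425 0.37969525] [0.4638113  0.06064729 0.54356592] 65.70886405545343
```

View pics/w1.png

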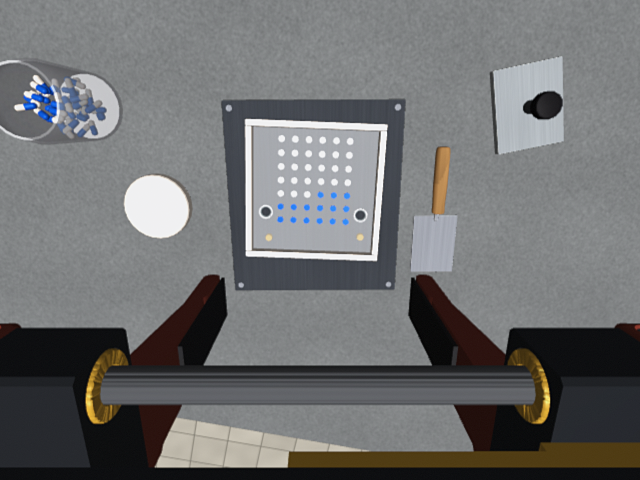

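The wrist view is rotated, with image down being bed +x. The hole rings are at (266,212) for right and (361,215) for left, and the pins show at (268,238) and (360,238). Next I'll refine these with masks.

```bash
cat >> h.py <<'E'
def blobs(mask,amin,amax,roi):
    n,l,st,ce=cv2.connectedComponentsWithStats(mask.astype(np.uint8))
    x0,y0,x1,y1=roi
    return [(ce[i].round(2).tolist(),int(st[i,4])) for i in range(1,n) if amin<=st[i,4]<=amax and x0<ce[i][0]<x1 and y0<ce[i][1]<y1]
E
python3 - <<'E'
from h import *
s=np.load("w1.npy",allow_pickle=True).item(); im=s["color"].astype(int); b,g,r=im[...,0],im[...,1],im[...,2]
roi=(250,125,380,255)
brass=(r-b>40)&(r>140)
print("brass",blobs(brass,5,200,roi))
print("hole",blobs(im.max(2)<100,20,200,roi))
dark=(im.max(2)<95)&(b>=r)
dk=np.zeros(dark.shape,np.uint8); dk[90:300,210:415]=dark[90:300,210:415]
cs,_=cv2.findContours(dk,cv2.RETR_EXTERNAL,cv2.CHAIN_APPROX_NONE); c=max(cs,key=cv2.contourArea)
q=cv2.approxPolyDP(cv2.convexHull(c),8,True)[:,0]; print("bed q",q.tolist())
print("screws",blobs(im.min(2)>130,4,60,(215,95,412,295)))
fr=im.min(2)>200; fm=np.zeros(fr.shape,np.uint8); fm[110:270,238:395]=fr[110:270,238:395]
cs,_=cv2.findContours(fm,cv2.RETR_EXTERNAL,cv2.CHAIN_APPROX_NONE); c2=max(cs,key=cv2.contourArea)
q2=cv2.approxPolyDP(cv2.convexHull(c2),6,True)[:,0]; print("frame",q2.tolist())
print("bedw",ray(s,q,.03).round(4).tolist())
p=ray(s,[x[0] for x in blobs(brass,5,200,roi)],.037); print("pins",p)
h=ray(s,[x[0] for x in blobs(im.max(2)<100,20,200,roi)],.041); print("holes",h)
E
```

```text
brass [([268.38, 237.03], 34), ([359.68, 236.59], 34)]
hole [([265.46, 211.26], 54), ([359.96, 214.61], 57), ([283.76, 250.28], 29), ([310.46, 251.29], 28), ([338.48, 252.36], 25), ([363.0, 253.25], 24)]
bed q [[404, 99], [393, 288], [236, 289], [221, 102]]
screws [([222.42, 97.67], 12), ([232.6, 97.8], 5), ([407.12, 101.12], 8), ([228.42, 107.55], 31), ([397.63, 106.63], 30), ([406.3, 120.7], 10), ([405.53, 128.82], 17), ([408.12, 133.88], 8), ([407.3, 137.97], 30), ([406.64, 237.39], 28), ([408.23, 244.69], 13), ([403.51, 251.46], 59), ([397.8, 256.2], 5), ([398.0, 262.2], 5), ([402.5, 262.5], 4), ([403.71, 267.14], 7), ([399.4, 269.2], 5), ([402.0, 272.17], 6), ([404.75, 275.5], 8), ([406.69, 286.29], 35), ([399.17, 282.0], 6), ([240.79, 284.63], 19), ([388.0, 284.0], 21), ([396.82, 287.36], 11), ([373.25, 291.68], 28), ([385.5, 294.25], 8)]
frame [[246, 119], [386, 125], [376, 260], [246, 255]]
bedw [[0.4083, 0.1643], [0.6696, 0.2214], [0.7205, -0.0094], [0.4617, -0.0677]]
pins [[0.62751461 0.02472087]
 [0.59973422 0.15166819]]
holes [[0.59035829 0.01463865]
 [0.56766032 0.14366065]
 [0.64110855 0.04987514]
 [0.63464086 0.08745706]
 [0.62785614 0.12697075]
 [0.62184052 0.16159148]]
```

```bash
cat >> h.py <<'E'
YAW=.2153; BC=np.array([.5650,.0775])
X=np.array([np.cos(YAW),np.sin(YAW)]); Y=np.array([-X[1],X[0]])
def W(x,y,z): return [*(BC+x*X+y*Y),z]   # bed frame (m) -> world
def B(p): p=np.asarray(p)[...,:2]-BC; return np.c_[p@X,p@Y]
OR=down(YAW+np.pi/2)
def tcp(): p=robot.get_ee_pos(); return (B(p)[0]*1e3).round(1),round(p[2]*1e3,1),np.round(robot.get_contact_force(),2),round(robot.get_clock(),2)
E
python3 - <<'E'
from h import *
robot.move_to(W(.035,0,.12),OR); print(tcp())
print(robot.servo_line(W(.035,0,.049),.08,OR,contact_N=4),tcp())
for x in (.060,.075,.086):
    print(robot.servo_line(W(x,0,.049),.03,OR,contact_N=8),tcp())
s=robot.snapshot("wrist"); cv2.imwrite("pics/w2.png",s["color"][150:]); np.save("w2.npy",s,allow_pickle=True)
s=robot.snapshot("scene"); im=cv2.resize(s["color"][190:350,210:410],(800,640),interpolation=cv2.INTER_CUBIC)[:600]; cv2.imwrite("pics/s2.png",im)
E
```

```text
(array([35.9,  0.1]), np.float64(121.2), array([0.17, 0.82, 0.44]), 3.63)
False (array([35.4, -0.1]), np.float64(49.4), array([ 0.71, -0.29, -0.68]), 4.67)
False (array([60.1, -0. ]), np.float64(49.0), array([-0.13, -1.  , -0.1 ]), 5.66)
False (array([75.7,  0. ]), np.float64(49.0), array([-0.36,  0.13,  0.2 ]), 6.31)
False (array([86.3, -0. ]), np.float64(49.0), array([ 0.25, -0.09,  0.16]), 6.83)
```

View pics/s2.png

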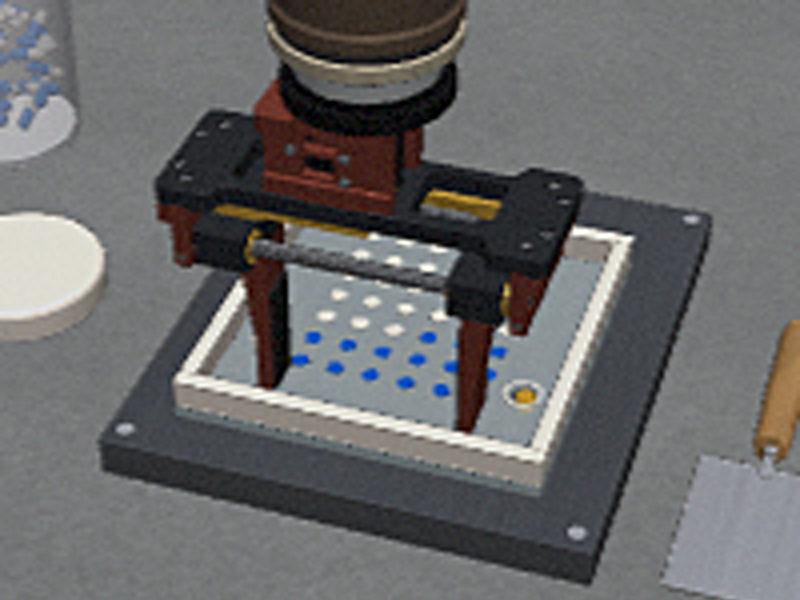

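View pics/w2.png

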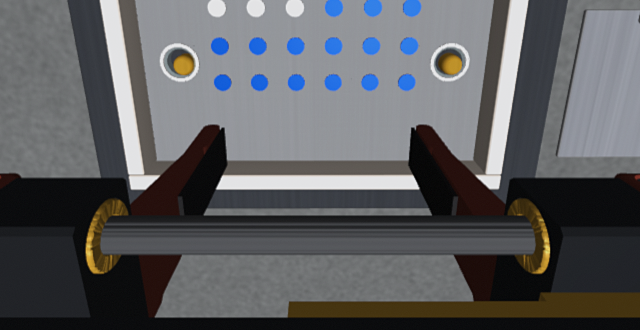

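The plate has squared up: the ring centres are near (180,213) and (450,213), with both brass pins showing inside the holes. It doesn't look fully dropped yet, so I'll carry on in small steps, measuring after each one.

```bash
cat >> h.py <<'E'
def meas(s,show=True):
    """brass centroid & white-ring outer ellipse near each hole, pixels"""
    im=s["color"].astype(int); out=[]
    white=(im.min(2)>190).astype(np.uint8)
    cs,_=cv2.findContours(white,cv2.RETR_EXTERNAL,cv2.CHAIN_APPROX_NONE)
    for c in cs:
        x,y,w,h=cv2.boundingRect(c)
        if len(c)<12 or w>70 or not .75<w/h<1.35: continue
        roi=im[y:y+h,x:x+w]; m=(roi[...,2]-roi[...,0]>60)
        if m.sum()<15: continue
        v,u=np.nonzero(m); e=cv2.fitEllipse(c)
        out.append((np.round(e[0],1),np.round(e[1],1),np.round([x+u.mean(),y+v.mean()],1)))
    return sorted(out,key=lambda t:t[0][0])
def rep(s):
    for e,ax,p in meas(s): print("  ring",e,ax,"brass",p,"bed mm ring@36/44",(B(ray(s,[e,e],[.036,.044]))*1e3).round(1).tolist(),"pin@37.5",(B(ray(s,p,.0375))*1e3).round(1).tolist())
E
python3 - <<'E'
from h import *
rep(np.load("w2.npy",allow_pickle=True).item())
for x in (.0875,.089,.0905,.092,.0935):
    hit=robot.servo_line(W(x,0,.0485),.02,OR,contact_N=6); print(hit,tcp())
    rep(robot.snapshot("wrist"))
    if hit: break
E
```

```text
ring [178.9 212.1] [35.6 39.8] brass [183.5 214.3] bed mm ring@36/44 [[48.5, -67.5], [46.7, -64.4]] pin@37.5 [[49.3, -64.8]]
  ring [449.6 211.7] [35.6 39.4] brass [451.  213.8] bed mm ring@36/44 [[48.5, 64.4], [46.7, 61.5]] pin@37.5 [[49.2, 64.6]]
False (array([87.6,  0. ]), np.float64(48.5), array([0.37, 0.61, 0.77]), 7.17)
  ring [178.2 209.8] [35.7 39.8] brass [182.7 212.2] bed mm ring@36/44 [[48.5, -67.5], [46.7, -64.4]] pin@37.5 [[49.3, -64.9]]
  ring [450.  209.6] [35.7 39.8] brass [451.5 211.7] bed mm ring@36/44 [[48.6, 64.3], [46.8, 61.4]] pin@37.5 [[49.3, 64.6]]
False (array([89. , -0.1]), np.float64(48.5), array([ 0.12,  0.23, -0.67]), 7.47)
  ring [178.1 207.3] [35.6 40.1] brass [182.5 209.2] bed mm ring@36/44 [[48.7, -67.4], [47.0, -64.4]] pin@37.5 [[49.3, -64.8]]
  ring [450.4 207. ] [36.  39.9] brass [452.  208.7] bed mm ring@36/44 [[48.8, 64.3], [47.1, 61.4]] pin@37.5 [[49.3, 64.7]]
False (array([90.4, -0. ]), np.float64(48.4), array([-1.48, -0.86,  0.33]), 7.78)
  ring [178. 207.] [35.8 40. ] brass [182.  206.8] bed mm ring@36/44 [[49.9, -67.4], [48.2, -64.4]] pin@37.5 [[49.5, -64.9]]
  ring [450.5 207. ] [36.  39.9] brass [452.2 205.9] bed mm ring@36/44 [[50.1, 64.4], [48.4, 61.5]] pin@37.5 [[49.3, 64.6]]
False (array([92., -0.]), np.float64(48.4), array([-1.65, -0.02,  0.16]), 8.07)
  ring [178. 207.] [35.9 40. ] brass [181.5 204.1] bed mm ring@36/44 [[51.5, -67.4], [49.8, -64.3]] pin@37.5 [[49.7, -65.0]]
  ring [450.4 207. ] [35.9 39.8] brass [452.8 203.3] bed mm ring@36/44 [[51.7, 64.4], [50.0, 61.4]] pin@37.5 [[49.6, 64.8]]
False (array([92.2,  0.1]), np.float64(48.2), array([-5.67, -0.85,  2.24]), 8.38)
  ring [177.9 207.1] [36. 40.] brass [181.2 203.7] bed mm ring@36/44 [[51.7, -67.4], [50.0, -64.3]] pin@37.5 [[49.8, -65.1]]
  ring [450.5 206.8] [35.9 39.8] brass [452.7 202.9] bed mm ring@36/44 [[51.8, 64.4], [50.1, 61.5]] pin@37.5 [[49.6, 64.7]]
```

The wall push stopped at 5.7 N. The holes are about 1.4 mm towards −y and slightly past the pins, so they're probably riding on the half-round tops. I'll back off, nudge towards +y with the left finger's back, and measure.

Run:
```python
from h import *
robot.servo_line(W(.085,0,.0485),.04,OR); print(tcp()); rep(robot.snapshot("wrist"))
robot.servo_line(W(.065,0,.0485),.06,OR)
robot.servo_line(W(.065,.019,.0485),.06,OR); print(tcp()); rep(robot.snapshot("wrist"))
for y in (.0205,.022,.0235,.025,.0265):
    hit=robot.servo_line(W(.065,y,.0485),.02,OR,contact_N=5); print(hit,tcp())
    rep(robot.snapshot("wrist"))
    if hit: break
s=robot.snapshot("scene"); im=cv2.resize(s["color"][190:350,210:410],(800,640),interpolation=cv2.INTER_CUBIC)[:600]; cv2.imwrite("pics/s3.png",im)
```

```text
(array([85.2,  0. ]), np.float64(48.8), array([ 1.11, -0.88,  0.36]), 8.78)
  ring [179.6 220.9] [35.1 39. ] brass [183.1 217.6] bed mm ring@36/44 [[51.8, -67.5], [49.7, -64.4]] pin@37.5 [[49.7, -65.0]]
  ring [448.8 220.4] [35.1 39.1] brass [451.1 216.9] bed mm ring@36/44 [[51.8, 64.4], [49.7, 61.5]] pin@37.5 [[49.6, 64.8]]
(array([65.1, 19.7]), np.float64(48.4), array([ 0.11, -0.05, -0.95]), 9.78)
  ring [144.2 260.1] [32.9 38.3] brass [147.4 257. ] bed mm ring@36/44 [[52.0, -67.7], [49.0, -63.8]] pin@37.5 [[49.8, -65.2]]
  ring [405.3 260.1] [33.9 37.2] brass [407.6 256.5] bed mm ring@36/44 [[52.0, 64.0], [49.1, 62.0]] pin@37.5 [[49.6, 64.7]]
False (array([65. , 20.3]), np.float64(48.5), array([-0.32,  0.51,  0.39]), 10.08)
  ring [143.1 260.4] [32.8 38.1] brass [146.3 257.3] bed mm ring@36/44 [[52.0, -67.7], [49.0, -63.7]] pin@37.5 [[49.8, -65.2]]
  ring [404.  260.1] [33.8 37. ] brass [406.3 256.4] bed mm ring@36/44 [[52.1, 64.0], [49.1, 62.1]] pin@37.5 [[49.6, 64.7]]
False (array([65. , 22.1]), np.float64(48.5), array([-0.41,  0.55,  0.24]), 10.38)
  ring [139.5 260.3] [32.7 38
[... 521 characters left out ...]
, 62.2]] pin@37.5 [[49.5, 64.7]]
False (array([65. , 25.2]), np.float64(48.5), array([-0.14,  0.05, -0.08]), 10.98)
  ring [133.3 260.3] [32.7 38.4] brass [136.5 257.2] bed mm ring@36/44 [[51.9, -67.8], [49.0, -63.6]] pin@37.5 [[49.7, -65.2]]
  ring [394.3 260. ] [33.9 37.2] brass [396.7 256.5] bed mm ring@36/44 [[52.0, 64.0], [49.0, 62.2]] pin@37.5 [[49.6, 64.7]]
False (array([65. , 26.7]), np.float64(48.5), array([ 0.61, -0.1 ,  0.17]), 11.28)
  ring [130.3 260.3] [32.7 38.5] brass [133.5 257.2] bed mm ring@36/44 [[51.9, -67.8], [49.0, -63.5]] pin@37.5 [[49.7, -65.2]]
  ring [391.3 260. ] [33.9 37.1] brass [393.7 256.4] bed mm ring@36/44 [[52.0, 64.0], [49.0, 62.3]] pin@37.5 [[49.5, 64.7]]
```

View pics/s3.png

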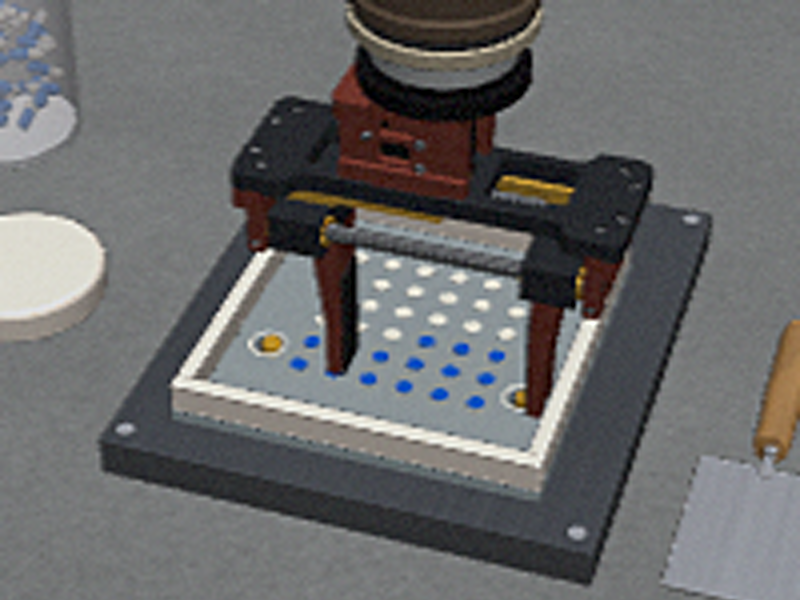

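In this view the brass pins show inside both rings, but optical height is ambiguous here: two-view triangulation suggests a seated ring and the ring spacing suggests it is still raised. A light fingertip touch on the acrylic will give its height directly, at about 36 mm if seated.

Run:
```python
from h import *
robot.servo_line(W(.040,0,.0485),.06,OR)
for x in (.075,-.01):
    robot.servo_line(W(x,0,.049),.08,OR); robot.hold(.3)
    print(robot.servo_line(W(x,0,.0355),.01,OR,contact_N=2.5),tcp()); 
    robot.servo_line(W(x,0,.049),.05,OR)
rep(robot.snapshot("wrist"))
```

```text
True (array([74.9, -0. ]), np.float64(36.5), array([-1.46, -0.15,  4.98]), 14.18)
True (array([-10.1,  -0. ]), np.float64(36.5), array([-0.71, -0.22,  4.59]), 17.24)
```

Both touches, 85 mm apart, stopped at z = 36.5 mm, so the plate is flat on the bed with the pins in the holes. I'll withdraw and take a last look.

Run:
```python
from h import *
robot.servo_line(W(.02,0,.049),.06,OR)
robot.servo_line(W(.02,0,.20),.12,OR)
robot.move_to(W(-.025,0,.34),OR); robot.hold(.3)
s=robot.snapshot("wrist"); rep(s); cv2.imwrite("pics/w4.png",cv2.resize(s["color"][60:310,190:440],(600,600),interpolation=cv2.INTER_CUBIC)); print(tcp())
```

```text
(array([-25.1,   0.1]), np.float64(339.0), array([-0.  ,  0.12,  0.03]), 20.76)
```

View pics/w4.png

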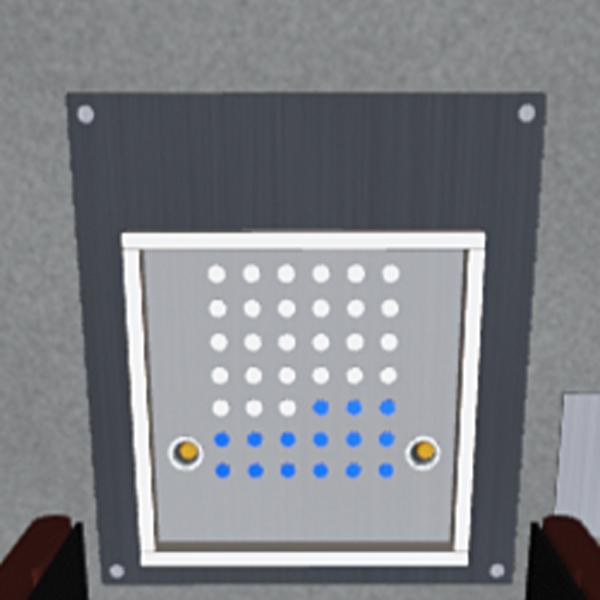

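The last view shows the plate square to the bed, both rings at (185,453) and (423,453) with brass pins inside, and the hand clear. I'm handing the job in.

```bash
python3 -c "
from rig import robot
robot.close_job()"
```

```text
the job is handed in; nothing more can be done
```

The plate lies flat on the bed with both pins in their holes. The hand is clear, and I handed the job in at about 21 s of the 48 s allowed.

**What I did:** I found the bed, pins and holes with the wrist camera. I then lowered the open fingers inside the plate's frame and pushed its +x wall about 36 mm. Pushing with both fingers squared the plate up, and I stopped when it resisted at about 5.7 N. I moved sideways for a nudge towards +y, but the finger never reached the side wall, so that move did nothing.

**Last checks:**
- **Height and tilt:** light fingertip touches on the acrylic 85 mm apart both stopped at z = 36.5 mm. That is within 0.5 mm of the seated height, with no measurable tilt.
- **Final picture:** the plate is square to the bed, with a pin inside each ring.
- **Bystanders:** I never sent the hand near the jar, lid, tamper or spatula. I did not measure their final positions.

**What disagreed or failed:** earlier close views put the holes about 1–2 mm from the pins, and the ring spacing suggested the plate was still slightly raised. The touches contradict that, and the offset is about what the camera calibration and hole clearance allow. My ring-detection code found nothing in the last picture, so I judged that one by eye.

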